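Make up the kits for the next milling job and the next turning job

TASK

Make up the kits for the next two jobs from the parts lying at the front of the cart. The milling kit, in the foam tray whose pockets have yellow floors, gets the milled bracket, the soft jaw block and the red insert box; the turning kit, in the foam tray with green floors, gets the brass bush and the blue insert box. Set each thing down upright and fully home in the pocket cut to its shape, and leave the steel bush where it stands.

Things in the scene. Friction and masses are not known exactly. Their poses are not given: they have to be found in the camera images.
- yellow_tray: black foam in a grey tray, fixed, 217 x 108 mm (own x, y), rim 14 mm high, foam top 12 mm, yellow pocket floors 4 mm up. Origin: centre of underside, z up. Pockets at own y = 0: insert box at x -63.5 mm (70 x 94 mm), bracket at x +16.5 mm (54 x 80), soft jaw at x +77 mm (31 x 84), sizes own x by y: things sit with their own x along the tray's x, either way round
- green_tray: grey tray of black foam like the yellow-floored one, fixed, 164 x 108 mm (own x, y), rim 14 mm high, foam top 12 mm, green pocket floors 4 mm up. Origin: centre of underside, z up. Pockets at own y = 0: insert box at x -34 mm (70 x 94 mm, own x by y; box with its own x along the tray's x, either way round), brass bush at x +46 mm (round, 42 mm across)
- red_box: closed flat box for cutting inserts, red, with a pale lid that stays shut and a plain red label over most of the lid, 62 x 88 x 23 mm (own x, y, z), 0.12 kg, lying flat. Origin: centre of its underside. Grip across its own x (59 mm between the sides, lip on the -x side) at any place within 20 mm of the middle
- blue_box: closed flat box for cutting inserts like the red one, but blue, with a plain blue label on its lid; 62 x 88 x 23 mm (own x, y, z), 0.12 kg, lying flat. Origin: centre of its underside. Grip across its own x (59 mm)
- bracket: pale aluminium milled bracket: base plate 46 x 72 x 10 mm (own x, y, z) with a square boss 32 x 32 mm in the middle that rises to 36 mm, 0.16 kg, standing on its base. Origin: centre of its underside. Grip the boss across own x, fingertips clear of the 10 mm base plate
- soft_jaw: soft jaw for a vice: plain pale aluminium block with two dark bolt holes in its long side, 23 x 76 x 34 mm (own x, y, z), 0.29 kg, standing on its long narrow side. Origin: centre of its underside. Grip across own x (23 mm)
- brass_bush: turned flanged bush of yellow brass, the smaller of the two bushes: barrel 27 mm across and 36 mm high, flange 34 mm across and 6 mm high at its foot, standing on the flange, 0.08 kg, round (its yaw means nothing). Origin: centre of its underside. Grip the barrel above the flange
- steel_bush: turned flanged bush of pale steel, not wanted in either kit: barrel 34 mm across and 30 mm high, flange 45 mm across at its foot; loose. Origin: centre of its underside. Stays where it is

How it is judged:
By the outcome, as a careful person would: the job done as asked, in the order asked, and still so for the second after the job is handed in, with the robot touching nothing.
It also fails if it takes over 128 s, if anything falls off the work surface, if the arm or the gripper's body presses on something with over 40 N, if the wrist force passes 120 N, or if a joint passes its speed limit or range.

ROBOT

A 7-joint arm with a two-finger parallel gripper is mounted at the origin on a cart in front of the work surface, level with it; the furniture and walls round the work are solid. World frame = base frame: x ahead of the robot, y to its left, z up, the work surface at z = 0. Lengths are in mm, angles in rad, forces in N, time in s.
With the tool pointing down it reaches from about 425 to 825 mm from the base axis. Payload 3.6 kg.
Tool frame: the origin (TCP) lies between the finger pads; the fingertips stand 8 mm ahead of it and the grasp point (between the pads) lies 11 mm behind it; z points along the fingers, y is the line along which they close (so a half turn about z gives the same grasp; the last joint's range is limited). The gripper opens to 85 mm and grips with 20 to 120 N. Pads are 22 mm wide; open, the fingers measure 114 mm over their backs; the gripper's body (76 mm by 85 mm) begins 54 mm behind the grasp point. The pads swing forward as they close: fully open they stand 13 mm farther back than shut.
Start: joints at [1.091, 0.615, -0.013, 1.423, 0.008, 1.103, -0.04], TCP at [284.956, -584.178, 239.297] pointing down, gripper open.
Joint ranges: [-3.12, 3.12], [-0.3, 2.06], [-1.34, 1.32], [0.26, 2.42], [-1.36, 4.5], [0.01, 1.98], [-2.84, 2.84]. Speed limits (rad/s): [2.79, 2.79, 3.14, 3.14, 3.14, 3.14, 3.14].

INTERFACE

Orientations are given as a unit quaternion [x, y, z, w].
In Python, from workcell import robot, claw, solve_ik, get_state, eyes, finder gives the robot as it stands. The module is installed in compiled form; this text tells all that it offers. Calls block until the motion is done:
- robot.move_pose(position, orientation): joint-space move of the TCP to a pose.
- robot.move_l(position, attitude=None, speed=150): straight line of the TCP; attitude=None keeps the orientation; speed is the mean speed in mm/s.
- robot.move_j(angles): joint-space move.
- claw.move_gripper(opening): opening from 0.0 (shut) to 1.0 (fully open); the grip force is fixed at half the most; returns when the fingers have stopped.
- robot.sleep(seconds).
- solve_ik(position, orientation): joint angles nearest the present ones, or None.
- get_state(): the state.
- eyes.camera(name): name is "scene" or "top"; returns (picture, depth): 420x560x3 uint8, red, green, blue; 420x560 float32, mm along the optical axis (not along the pixel's ray), 0 where there is no reading.
- eyes.calibration(name): a dict with "fx", "fy", "cx", "cy" (pixels), "k1" (the pictures are not rectified: a ray, as slopes to the right and down, at radius r is drawn at 1 + k1 r^2 times it, then the intrinsics apply), "origin" and "rotation" of the camera in the world. Camera axes: x right, y down, z forward; pixel columns grow to the right and rows downward; lengths in mm; the calibration is good to about 2 mm. A picture is of the moment at which its call begins. calibration takes no time and is no camera call.
A pose or a line that the arm cannot do raises robot.Unreachable and nothing moves.
- robot.close_job(): hands the job in; it is judged then, once.
Trained networks look in the newest picture that a camera, given by its name, has taken for a name from the list of things; names that differ only in an ending like _2 or _b are one class to them, and where a whole thing is asked for, a point or a joint stands for the part that bears it (a point fixed in the world has none). Each returns a list of dicts, best first, with "confidence" (0 to 1); they miss things now and then, are a little off and sometimes report something else, mostly with a low value. They report only what shows in the picture. A call takes as long as a camera call.
- finder.boxes_of(camera, query): "centre" ([x, y, z] in mm, in the coordinates of the camera as it stood for that picture, good to about 4 mm: the middle of the surface that is visible of it).
The state is a dict: "time_s": time; "q": joint angles; "joint_velocities": joint speeds; "joint_torque": joint torques, N m; "tcp_pos": TCP position; "ee_rot": TCP orientation; "contact_force": force on the tool from outside, world axes, zero at the start; "ft_torque": the same for the moment, N m; "grip_width": opening from 0.0 (shut) to 1.0 (fully open); "grasp_force": force on a finger pad.
Only numpy, scipy, OpenCV 4.12 (cv2) and the standard library are available. Lean on these libraries where they do the work, as an engineer would, in place of code of your own. Each camera call takes 0.05 s, during which the arm holds its last target. There are 200 camera calls.

## Working session

There is one attempt and no reset: what is moved stays moved. The work goes in short steps, each a Python script; the robot and the scene stay as the last script left them, time stands still between calls to the robot, and variables do not carry over. Pictures are saved under pics/ and viewed, at most 14 in all, crops included, and the job is handed in when it is done.

```bash
mkdir -p pics
cat > h.py <<'E'
import numpy as np, cv2
from workcell import robot, claw, solve_ik, get_state, eyes, finder
def cloud(name):
    """world xyz per pixel"""
    im,d=eyes.camera(name); c=eyes.calibration(name)
    K=np.array([[c['fx'],0,c['cx']],[0,c['fy'],c['cy']],[0,0,1]],float)
    v,u=np.mgrid[0:420,0:560]
    p=cv2.undistortPoints(np.stack([u,v],-1).reshape(-1,1,2).astype(float),K,np.array([c['k1'],0,0,0,0.])).reshape(420,560,2)
    P=np.concatenate([p*d[...,None],d[...,None]],-1)
    W=P@np.array(c['rotation']).T+np.array(c['origin'])
    W[d==0]=np.nan
    return im,W
def world(name,pt):
    c=eyes.calibration(name); return np.array(c['rotation'])@np.array(pt)+np.array(c['origin'])
E
python3 - <<'E'
from h import *
for n in('top','scene'):
    im,W=cloud(n); cv2.imwrite(f'pics/{n}0.png',im[...,::-1]); np.savez(f'{n}0.npz',im=im,W=W)
    print(n,eyes.calibration(n))
    for q in 'yellow_tray green_tray red_box blue_box bracket soft_jaw brass_bush steel_bush'.split():
        print(q,[(round(r['confidence'],2),world(n,r['centre']).round().tolist()) for r in finder.boxes_of(n,q)[:3]])
s=get_state();print(s['time_s'],s['ee_rot'],s['contact_force'])
E
```

```text
Traceback (most recent call last):
  File "h.py", line 10, in cloud
    W=P@np.array(c['rotation']).T+np.array(c['origin'])
      ~^~~~~~~~~~~~~~~~~~~~~~~~~~
ValueError: matmul: Input operand 1 has a mismatch in its core dimension 0, with gufunc signature (n?,k),(k,m?)->(n?,m?) (size 4 is different from 3)
```

Rotation is a quaternion.

```bash
sed -i "s/np.array(c\['rotation'\])/Rm(c)/; 1a from scipy.spatial.transform import Rotation as R\ndef Rm(c): return R.from_quat(c['rotation']).as_matrix()" h.py
python3 - <<'E'
from h import *
for n in('top','scene'):
    im,W=cloud(n); cv2.imwrite(f'pics/{n}0.png',im[...,::-1]); np.savez(f'{n}0.npz',im=im,W=W)
    print(n,eyes.calibration(n))
    for q in 'yellow_tray green_tray red_box blue_box bracket soft_jaw brass_bush steel_bush'.split():
        print(q,[(round(r['confidence'],2),world(n,r['centre']).round().tolist()) for r in finder.boxes_of(n,q)[:3]])
s=get_state();print(s['time_s'],s['ee_rot'],s['contact_force'])
E
```

```text
top {'fx': 423.2608064976169, 'fy': 423.2608064976169, 'cx': 271.6207609115739, 'cy': 206.52985881385857, 'k1': -0.006281170185979564, 'origin': array([ 291.43233239,   -4.31441652, 1010.29186852]), 'rotation': array([ 0.71323382, -0.69589248,  0.05736428, -0.06115971])}
yellow_tray [(0.95, [549.0, 199.0, 6.0])]
green_tray [(0.89, [546.0, -33.0, 17.0])]
red_box [(0.67, [400.0, 299.0, 28.0])]
blue_box [(0.94, [397.0, -305.0, 22.0])]
bracket [(0.77, [423.0, 141.0, 7.0]), (0.32, [552.0, 198.0, 3.0])]
soft_jaw [(0.68, [427.0, 58.0, 34.0]), (0.63, [422.0, -160.0, 29.0])]
brass_bush [(0.63, [426.0, -163.0, 29.0]), (0.62, [547.0, 198.0, 3.0])]
steel_bush [(0.8, [425.0, -74.0, 20.0])]
scene {'fx': 381.62883232371155, 'fy': 381.62883232371155, 'cx': 277.0680832402035, 'cy': 204.6370779994822, 'k1': -0.03784332203208906, 'origin': array([ 72.12418993, 446.02916375, 709.29964254]), 'rotation': array([-0.34475931,  0.86579514, -0.34029856,  0.12544593])}
yellow_tray [(0.65, [541.0, 210.0, 8.0])]
green_tray [(0.69, [546.0, -29.0, 13.0])]
red_box [(0.65, [393.0, 304.0, 20.0])]
blue_box [(0.65, [391.0, -296.0, 22.0])]
bracket [(0.91, [419.0, 160.0, 10.0])]
soft_jaw [(0.74, [421.0, 62.0, 35.0])]
brass_bush [(0.71, [420.0, -155.0, 23.0])]
steel_bush [(0.66, [425.0, -66.0, 19.0]), (0.64, [391.0, -295.0, 21.0])]
0.95 [ 9.74370115e-01  2.24950837e-01  4.22378063e-06 -2.19408949e-05] [ 0.64195654 -0.7006817  -0.23436639]
```

View pics/top0.png

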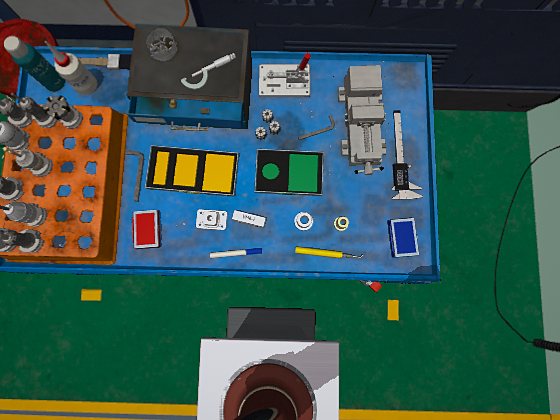

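View pics/scene0.png

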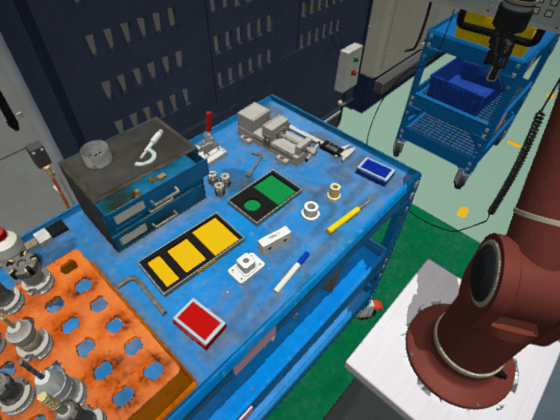

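The top view shows the wanted parts along the front row: red box (146,229), bracket (210,218), jaw (249,218), steel bush (303,220), brass bush (341,223) and blue box (402,237). The trays are at (192,170) yellow and (289,171) green. In both trays the box pocket is on the right (-y), so own x points to about +y. The scene view agrees. Next I'll measure poses.

```bash
cat > m.py <<'E'
from h import *
def plane(name,uv,z):
    c=eyes.calibration(name)
    K=np.array([[c['fx'],0,c['cx']],[0,c['fy'],c['cy']],[0,0,1]],float)
    p=cv2.undistortPoints(np.asarray(uv,float).reshape(-1,1,2),K,np.array([c['k1'],0,0,0,0.])).reshape(-1,2)
    r=np.c_[p,np.ones(len(p))]@Rm(c).T; o=np.array(c['origin'])
    return (o+r*((z-o[2])/r[:,2])[:,None])
def comps(mask,amin):
    n,l,s,ce=cv2.connectedComponentsWithStats(mask.astype(np.uint8))
    return [l==i for i in range(1,n) if s[i,4]>=amin]
def rect(pts):
    """minAreaRect of xy + PCA yaw of the long axis"""
    c,wh,a=cv2.minAreaRect(pts[:,:2].astype(np.float32))
    d=pts[:,:2]-pts[:,:2].mean(0); w,v=np.linalg.eigh(d.T@d); ax=v[:,1]
    return np.round(c,1),np.round(sorted(wh),1),round(np.degrees(np.arctan2(ax[1],ax[0]))%180,1)
E
cat > s.py <<'E'
from m import *
for n in('top','scene'):
    f=np.load(f'{n}0.npz'); im,W=f['im'],f['W']; hsv=cv2.cvtColor(im,cv2.COLOR_RGB2HSV)
    print(n,'table z', np.nanmedian(W[(abs(W[...,0]-480)<20)&(W[...,1]>-300)&(W[...,1]<270)][:,2]))
    roi=(W[...,0]>340)&(W[...,0]<640)&(W[...,1]>-380)&(W[...,1]<340)
    H,S,V=[hsv[...,i] for i in range(3)]
    for nm,m,z in(('yel',(H>18)&(H<34)&(S>180)&(V>150)&(W[...,0]>480),12),('grn',(H>50)&(H<85)&(S>140)&(W[...,0]>480),12)):
        for c in comps(m&roi,60):
            v,u=np.nonzero(c); p=plane(n,np.c_[u,v],z); print(nm,c.sum(),p.mean(0).round(1),rect(p),'z',np.nanmedian(W[c][:,2]).round(1))
    for c in comps(roi&(W[...,2]>6)&(W[...,0]<475),40):
        p=W[c]; t=np.nanpercentile(p[:,2],90); q=p[p[:,2]>t-5]
        print('obj',c.sum(),'top',t.round(1),q.mean(0).round(1),rect(q),'all',rect(p))
f=np.load('top0.npz');im=f['im'][130:280,120:440]
cv2.imwrite('pics/crop.png',cv2.resize(im,None,fx=2.5,fy=2.5,interpolation=cv2.INTER_CUBIC)[...,::-1])
f=np.load('top0.npz');W=f['W']
print('heights along y at x~400', [(y,np.nanmax(W[(abs(W[...,0]-400)<60)&(abs(W[...,1]-y)<8)][:,2]).round()) for y in(330,345,360,375,-345,-360,-380)])
print('heights along x at y~200', [(x,np.nanmax(W[(abs(W[...,0]-x)<8)&(abs(W[...,1]-200)<120)][:,2]).round()) for x in(600,615,630,645,660,680)])
E
python3 s.py
```

```text
top table z -0.13340417308296537
yel 370 [550.  275.4  12. ] (array([550.3, 275.7]), array([28.2, 81.5]), np.float64(176.1)) z 4.0
yel 649 [546.2 215.1  12. ] (array([546.3, 215.5]), array([51.7, 77.7]), np.float64(176.5)) z 4.3
yel 1015 [541.  135.9  12. ] (array([541.3, 136.1]), array([68.2, 91.2]), np.float64(176.1)) z 4.1
grn 1071 [546.  -70.2  12. ] (array([546.4, -69.7]), array([70.1, 92.3]), np.float64(0.9)) z 4.0
grn 221 [548.5   9.1  12. ] (array([549.1,   9.3]), array([37.5, 38.9]), np.float64(95.0)) z 4.4
obj 546 top 36.4 [426.7 147.1  35.6] (array([427.1, 147.1]), array([30.8, 31. ]), np.float64(31.5)) all (array([426.9, 147.4]), array([46.1, 72.7]), np.float64(87.0))
obj 1010 top 24.8 [398.6 299.5  22.8] (array([399.1, 299.6]), array([62.2, 88.8]), np.float64(8.1)) all (array([399.5, 300.1]), array([63. , 89.2]), np.float64(5.8))
obj 344 top 35.6 [428.2  56.6  33.6] (array([428.4,  56.6]), array([21.9, 75.6]), np.float64(76.8)) all (array([427.9,  56.7]), array([22.5, 75.7]), np.float64(77.5))
obj 174 top 31.4 [428.9 -73.2  29.7] (array([428.7, -73.4]), array([31. , 33.1
[... 2358 characters left out ...]
 [424.  148.9  34.3] (array([424.7, 148.1]), array([31. , 32.2]), np.float64(141.4)) all (array([424.5, 148.2]), array([47.1, 72.4]), np.float64(80.5))
obj 1428 top 23.3 [395.4 301.7  21.7] (array([396.9, 301.5]), array([62.7, 88.4]), np.float64(6.5)) all (array([396.8, 301.5]), array([62.7, 88.6]), np.float64(7.6))
heights along y at x~400 [(330, np.float64(26.0)), (345, np.float64(4.0)), (360, np.float64(5.0)), (375, np.float64(77.0)), (-345, np.float64(24.0)), (-360, np.float64(5.0)), (-380, np.float64(23.0))]
heights along x at y~200 [(600, np.float64(137.0)), (615, np.float64(162.0)), (630, np.float64(161.0)), (645, np.float64(153.0)), (660, np.float64(169.0)), (680, np.float64(174.0))]
```

View pics/crop.png

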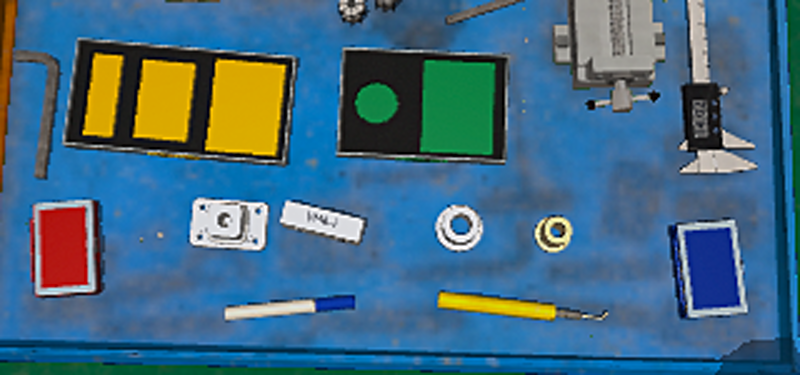

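```bash
cat > s2.py <<'E'
from m import *
def ra(p):
    c,(w,h),a=cv2.minAreaRect(p[:,:2].astype(np.float32)); return np.round(c,1),round((a if w>h else a+90)%180,1)
for n in('top','scene'):
    f=np.load(f'{n}0.npz'); im,W=f['im'],f['W']; hsv=cv2.cvtColor(im,cv2.COLOR_RGB2HSV)
    H,S,V=[hsv[...,i] for i in range(3)]
    roi=(W[...,0]>340)&(W[...,0]<640)&(W[...,1]>-380)&(W[...,1]<340)
    for c in comps(roi&(H>50)&(H<85)&(S>140)&(W[...,0]>480),500)+comps(roi&(H>18)&(H<34)&(S>180)&(V>150)&(W[...,0]>480),300):
        v,u=np.nonzero(c); print('pocket',ra(plane(n,np.c_[u,v],12)))
    for c in comps(roi&(W[...,2]>6)&(W[...,0]<475),300): print('obj',ra(W[c]),ra(W[c][W[c][:,2]>18]) if (W[c][:,2]>18).sum()>50 else '')
    # base of the bracket only
    for y in (60,120,180,240,300):
        k=(abs(W[...,1]-y)<30)&(W[...,2]>30)&(W[...,0]>500)&(W[...,0]<800)
        print('cab',y,[(z,np.nanpercentile(W[k&(abs(W[...,2]-z)<15)][:,0],2).round() if (k&(abs(W[...,2]-z)<15)).sum()>3 else None) for z in(45,75,105,135,165,200)])
    k=(abs(W[...,0]-400)<80)&(W[...,2]>20)&(W[...,1]>340)&(W[...,1]<600)
    print('rack',[(z,np.nanmin(W[k&(abs(W[...,2]-z)<15)][:,1]).round() if (k&(abs(W[...,2]-z)<15)).any() else None) for z in(35,65,95,125,155)])
E
python3 s2.py
```

```text
pocket (array([546.4, -69.7]), 0.4)
pocket (array([550.3, 275.7]), 176.4)
pocket (array([546.3, 215.5]), 176.5)
pocket (array([541.3, 136.1]), 176.4)
obj (array([426.9, 147.4]), 87.7) (array([426.8, 147.2]), 178.5)
obj (array([399.5, 300.1]), 5.3) (array([399.1, 299.9]), 4.5)
obj (array([427.9,  56.7]), 77.2) (array([427.9,  56.7]), 77.2)
obj (array([ 394.4, -307.7]), 5.9) (array([ 394.4, -307.5]), 5.9)
obj (array([ 354. , -121.3]), 84.9) 
cab 60 [(45, np.float64(629.0)), (75, np.float64(656.0)), (105, np.float64(619.0)), (135, np.float64(619.0)), (165, np.float64(620.0)), (200, None)]
cab 120 [(45, None), (75, None), (105, np.float64(620.0)), (135, np.float64(619.0)), (165, np.float64(621.0)), (200, None)]
cab 180 [(45, np.float64(641.0)), (75, None), (105, np.float64(622.0)), (135, np.float64(604.0)), (165, np.float64(623.0)), (200, None)]
cab 240 [(45, None), (75, None), (105, np.float64(624.0)), (135, np.float64(606.0)), (165, np.float64(625.0)), (200, np.float64(747.0))]
cab 300 [(45, None), (75, None), (105, np.float64(626.0)), (135, np.float64(624.0)), (165, np.float64(627.0))
[... 777 characters left out ...]
 (105, np.float64(617.0)), (135, np.float64(616.0)), (165, np.float64(618.0)), (200, None)]
cab 180 [(45, np.float64(657.0)), (75, np.float64(640.0)), (105, np.float64(622.0)), (135, np.float64(603.0)), (165, np.float64(621.0)), (200, None)]
cab 240 [(45, np.float64(659.0)), (75, np.float64(642.0)), (105, np.float64(623.0)), (135, np.float64(605.0)), (165, np.float64(623.0)), (200, np.float64(744.0))]
cab 300 [(45, np.float64(660.0)), (75, np.float64(661.0)), (105, np.float64(624.0)), (135, np.float64(622.0)), (165, np.float64(624.0)), (200, np.float64(758.0))]
rack [(35, np.float64(380.0)), (65, np.float64(383.0)), (95, np.float64(485.0)), (125, np.float64(512.0)), (155, np.float64(512.0))]
```

```bash
cat > act.py <<'E'
from m import *
YEL=(545.1,200.7,86.4); GRN=(547.1,-35.7,88.8)
# obj xy, own-x angle, tray, pocket x, tcp z above underside, width mm, approach mm, d
T={'bracket':(425.8,147.8,-2.5,YEL,16.5,23,32,60,4),'soft_jaw':(427.0,57.1,-12.8,YEL,77,26,23,50,10),
'red_box':(398,300.8,95.3,YEL,-63.5,12.5,59,85,10),'brass_bush':(423.6,-161.8,88.8,GRN,46,21,27,55,0),'blue_box':(394.2,-306.6,96.5,GRN,-34,12.5,59,85,10)}
def quat(a):
    a=np.radians(a); y=np.array([np.cos(a),np.sin(a),0]); z=np.array([0,0,-1.])
    return R.from_matrix(np.c_[np.cross(y,z),y,z]).as_quat()
def off(a,d): a=np.radians(a); return np.array([-np.sin(a),np.cos(a)])*d
def plan(n):
    x,y,a,tr,px,h,w,op,d=T[n]; best=None; q0=np.array(get_state()['q'])
    for flip in(0,180):
      for k in(0,180):
        t=tr[2]+k; dd=d if k==0 else -d
        g=np.array([x,y])+off(a,dd); u=np.radians(tr[2])
        p=np.array(tr[:2])+px*np.array([np.cos(u),np.sin(u)])+off(t,dd)
        qs=[solve_ik([*g,130],quat(a+flip)),solve_ik([*g,h],quat(a+flip)),solve_ik([*p,130],quat(t+flip)),solve_ik([*p,h+4],quat(t+flip))]
        if any(q is None for q in qs): continue
        qs=np.array(qs); c=abs(qs[0]-q0).max()+abs(qs[2]-qs[0]).max()
        if best is None or c<best[0]: best=(c,g,a+flip,p,t+flip)
    return best
def F(): return np.array(get_state()['contact_force']).round(1)
def st(m): s=get_state(); print(m,round(s['time_s'],1),'w',round(s['grip_width']*85,1),'gf',round(s['grasp_force'],1),'F',F(),'tcp',np.round(s['tcp_pos'],1),flush=True)
def pick(n):
    h,w,op=T[n][5:8]; b=plan(n); c,g,a,p,t=b; print(n,'plan',round(c,2),g.round(1),a,p.round(1),t)
    claw.move_gripper(op/85); robot.move_pose([*g,130],quat(a))
    robot.move_l([*g,h+25],speed=200); robot.move_l([*g,h],speed=80); st('down')
    claw.move_gripper(max(0,(w-8)/85)); st('grip'); robot.move_l([*g,130],speed=200); st('lift'); return b
def carry(n,b):
    h=T[n][5]; p,t=b[3:5]; robot.move_pose([*p,130],quat(t)); robot.move_l([*p,h+30],speed=200); st('hover')
def place(n,p,dxy=(0,0)):
    h,w=T[n][5:7]; p=np.array(p)+dxy; f0=F()
    if np.any(dxy): robot.move_l([*p,h+20],speed=100)
    for z in(13,10,7,5.5,4.5):
        robot.move_l([*p,h+z],speed=40); f=F()-f0
        if np.linalg.norm(f)>6 and z>5: st('CONTACT'); return False
    st('seat'); claw.move_gripper((w+14)/85); robot.move_l([*p,h+30],speed=100); robot.move_l([*p,130],speed=250); st('rel'); return True
E
python3 - <<'E'
from act import *
import json
b=pick('bracket'); carry('bracket',b); print(b)
im,W=cloud('scene'); cv2.imwrite('pics/h1.png',cv2.resize(im[180:330,100:340],None,fx=3,fy=3)[...,::-1])
im,W=cloud('top'); cv2.imwrite('pics/h1t.png',im[...,::-1]); np.savez('h1.npz',im=im,W=W)
E
```

```text
bracket plan 2.33 [425.6 143.8] -2.5 [542.1 217.4] 266.4
down 5.0 w 60.1 gf 0.0 F [-0.3  0.2 -0.7] tcp [425.9 144.   23.5]
grip 5.4 w 29.5 gf 60.7 F [ 0.1 -0.6  6.1] tcp [426.  143.9  23.8]
lift 6.1 w 29.3 gf 59.8 F [-0.1 -0.8 -2. ] tcp [425.  143.2 129.3]
hover 7.7 w 29.9 gf 59.8 F [-0.2 -0.3 -0.6] tcp [542.4 217.1  53.3]
(np.float64(2.331285329487085), array([425.62552245, 143.80380711]), -2.5, array([542.14393666, 217.4186031 ]), 266.4)
```

View pics/h1.png

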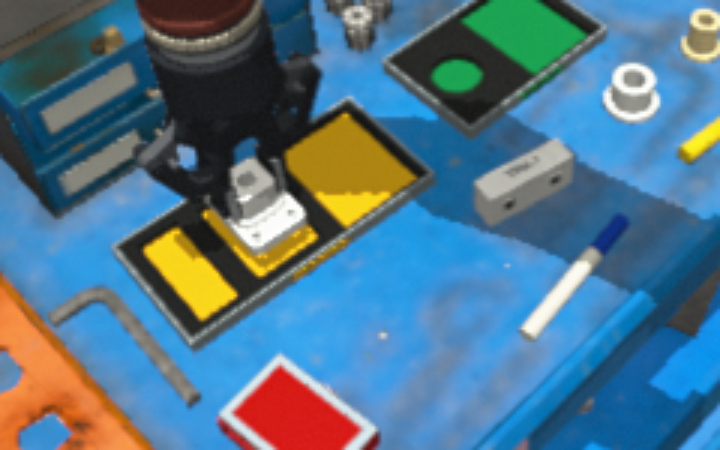

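The bracket hangs level and in line over its pocket (crop about 270,220). I'll place it.

Run:
```python
from act import *
p=(542.144,217.419)
if place('bracket',p):
    b=pick('soft_jaw'); carry('soft_jaw',b); print(b)
    im,W=cloud('scene'); cv2.imwrite('pics/h2.png',cv2.resize(im[180:330,100:340],None,fx=3,fy=3)[...,::-1])
    np.savez('h2.npz',im=im,W=W)
    k=(abs(W[...,0]-546)<30)&(abs(W[...,1]-217)<40)&(W[...,2]<60)
    print('bracket heights',np.percentile(W[k&(W[...,2]>25)][:,2],[10,50,90]).round(1), np.percentile(W[k&(W[...,2]>9)&(W[...,2]<20)][:,2],[10,50,90]).round(1))
```

```text
seat 9.4 w 29.7 gf 60.1 F [-0.4 -0.6  1.8] tcp [542.3 217.5  27.9]
rel 10.6 w 46.0 gf 0.0 F [-0.4 -0.6 -0.6] tcp [542.1 217.4 130.4]
soft_jaw plan 1.95 [429.2  66.9] 167.2 [540.  278.2] 266.4
down 12.7 w 50.2 gf 0.0 F [-0.5 -0.6  0.7] tcp [429.7  66.9  26.6]
grip 13.1 w 20.2 gf 58.9 F [-0.4 -0.1  5.1] tcp [429.8  66.8  26.8]
lift 13.7 w 20.6 gf 58.9 F [-0.6 -0.  -3.6] tcp [428.2  67.4 129.2]
hover 15.2 w 20.4 gf 58.9 F [ 0.2 -0.2 -2.1] tcp [540.4 276.9  56.2]
(np.float64(1.952116690030922), array([429.21548498,  66.85149354]), 167.2, array([539.95460272, 278.17596328]), 266.4)
bracket heights [29.4 37.8 39.8] [ 9.9 12.  16.1]
```

View pics/h2.png

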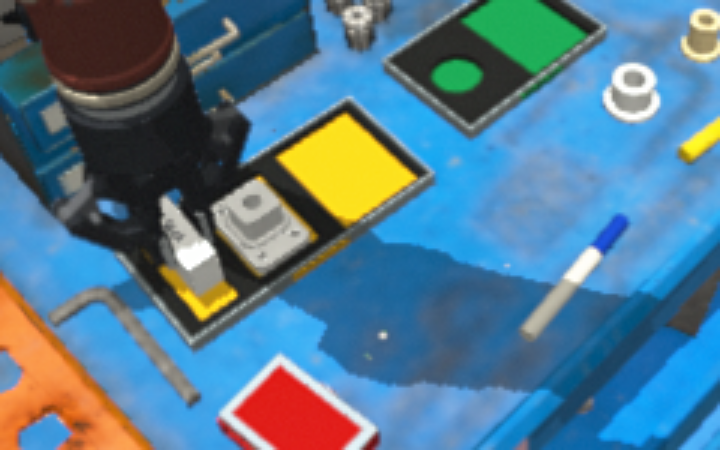

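The bracket sits in its pocket (top about 40 mm). The jaw is over its own pocket (190,260).

Run:
```python
from act import *
W=np.load('h2.npz')['W']; k=(abs(W[...,0]-546)<50)&(abs(W[...,1]-278)<16)&(W[...,2]>40)&(W[...,0]<525)
q=W[k]; print(len(q),np.polyfit(q[:,0],q[:,2],1) if len(q)>5 else '', q[:,2].max() if len(q) else '')
p=(539.955,278.176)
if place('soft_jaw',p):
    b=pick('red_box'); carry('red_box',b); print(b)
    im,W=cloud('scene'); cv2.imwrite('pics/h3.png',cv2.resize(im[180:330,100:340],None,fx=3,fy=3)[...,::-1])
    np.savez('h3.npz',im=im,W=W)
```

```text
1666 [  -4.79676417 2680.02622151] 342.3533350641868
seat 16.8 w 20.5 gf 59.2 F [-1.1 -0.   0.2] tcp [540.1 278.3  30.9]
rel 18.0 w 37.1 gf 0.0 F [-0.2  0.4 -0. ] tcp [539.8 278.3 130.3]
red_box plan 0.74 [388.  299.9] 275.3 [531.1 138. ] 266.4
down 20.3 w 84.9 gf 0.0 F [0.4 0.5 0.1] tcp [388.3 300.   12.9]
grip 20.6 w 56.3 gf 63.6 F [-1.3 -0.8  5.5] tcp [388.3 299.9  13.5]
lift 21.4 w 56.5 gf 63.9 F [-0.9  0.5 -0.7] tcp [387.2 299.7 129.3]
hover 22.8 w 56.5 gf 63.8 F [-1.  -0.9 -0.8] tcp [531.1 139.3  42.9]
(np.float64(0.7435940842821174), array([388.04275302, 299.87629413]), 275.3, array([531.13253473, 137.95320794]), 266.4)
```

View pics/h3.png

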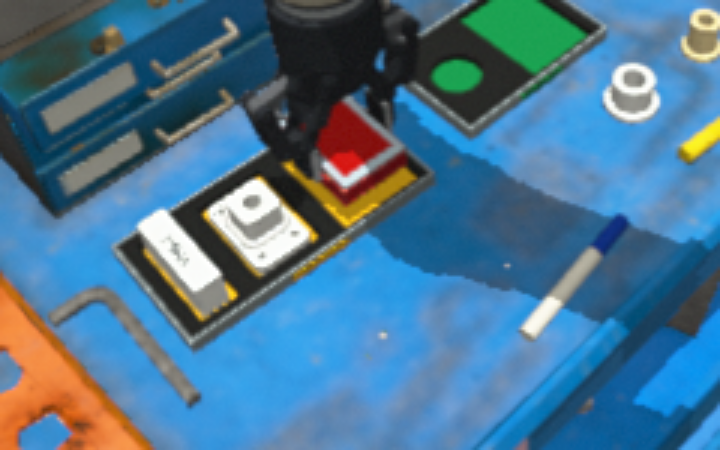

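The jaw stands in its pocket, and the red box hangs level over the box pocket (360,150).

Run:
```python
from act import *
if place('red_box',(531.133,137.953)):
    b=pick('brass_bush'); carry('brass_bush',b); print(b)
    im,W=cloud('scene'); cv2.imwrite('pics/h4.png',cv2.resize(im[150:300,100:340],None,fx=3,fy=3)[...,::-1])
    for nm,cx,cy,r in(('jaw',549.9,277.6,9),('box',541.1,137.3,25)):
        q=W[(abs(W[...,0]-cx)<30)&(abs(W[...,1]-cy)<r)&(W[...,2]>9)]
        print(nm,np.percentile(q[:,2],[10,50,90]).round(1))
```

```text
seat 24.4 w 56.4 gf 64.6 F [-1.7 -0.3  4.1] tcp [531.2 138.   17.6]
rel 25.7 w 73.1 gf 0.0 F [ 0.  -0.3 -0.4] tcp [530.8 138.2 130. ]
brass_bush plan 1.03 [ 423.6 -161.8] 268.8 [548.1  10.3] 268.8
down 28.2 w 55.2 gf 0.0 F [ 0.3  1.  -0.1] tcp [ 424.  -161.9   21.5]
grip 28.6 w 24.7 gf 58.6 F [-0.8  0.3  5.4] tcp [ 424.  -162.1   21.8]
lift 29.3 w 24.5 gf 58.9 F [-0.7 -0.1 -1.9] tcp [ 423.  -161.2  129.4]
hover 30.7 w 24.6 gf 58.9 F [-0.1  0.3 -1.7] tcp [548.1   8.3  51.5]
(np.float64(1.0303703319351656), array([ 423.6, -161.8]), 268.8, array([548.06335131,  10.28991144]), 268.8)
jaw [34.9 36.6 38. ]
box [24.6 26.1 27.5]
```

View pics/h4.png

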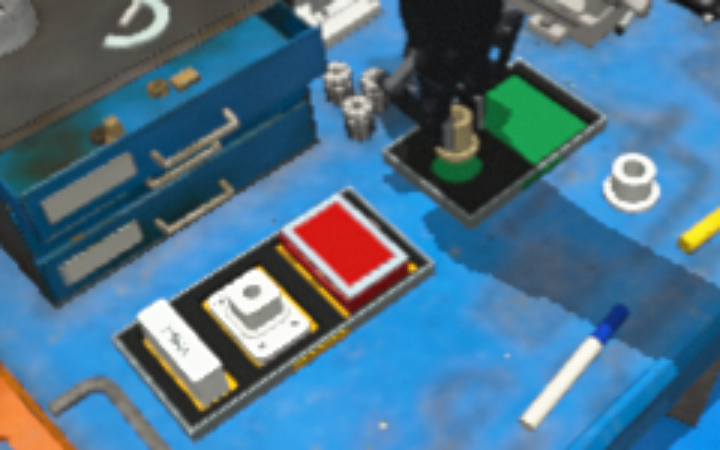

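The milling kit sits home: jaw top 38 mm and red box 27 mm, less about 1 mm of camera bias. The brass bush is over the round pocket (457,165).

Run:
```python
from act import *
if place('brass_bush',(548.063,10.290)):
    b=pick('blue_box'); carry('blue_box',b); print(b)
    if get_state()['grip_width']*85>50 and place('blue_box',b[3]):
        robot.move_pose([430,-250,250],quat(b[4])); st('end')
for n in('top','scene'):
    im,W=cloud(n); np.savez(f'{n}1.npz',im=im,W=W); 
    cv2.imwrite(f'pics/{n}1.png',cv2.resize(im[130:280,110:350] if n=='top' else im[150:300,100:340],None,fx=3,fy=3)[...,::-1])
    for nm,cx,cy,r in(('bracket',546,217,12),('jaw',549.9,277.6,9),('red',541.1,137.3,25),('blue',546.4,-69.7,25),('brass',548.1,10.3,13)):
        q=W[(abs(W[...,0]-cx)<30)&(abs(W[...,1]-cy)<r)&(W[...,2]>18)]
        print(n,nm,np.percentile(q[:,2],[10,50,90]).round(1),rect(q))
```

```text
seat 32.3 w 24.7 gf 59.3 F [-0.6 -0.1  2.3] tcp [548.2  10.3  25.9]
rel 33.5 w 41.0 gf 0.0 F [-0.1 -0.3  0.2] tcp [547.9  10.5 130.1]
blue_box plan 1.41 [ 384.3 -307.7] 276.5 [536.4 -69.5] 268.8
down 36.4 w 84.9 gf 0.0 F [ 0.1 -0.4 -0.9] tcp [ 384.5 -307.9   12.9]
grip 36.8 w 56.2 gf 63.7 F [-1.1  0.3  6.2] tcp [ 384.7 -308.4   13.6]
lift 37.5 w 56.4 gf 63.9 F [-0.9  0.7 -0.9] tcp [ 383.7 -306.9  129.2]
hover 39.2 w 56.5 gf 63.9 F [ 0.1 -0.7 -1.3] tcp [536.6 -71.2  43.1]
(np.float64(1.4059160224454956), array([ 384.26428144, -307.73203214]), 276.5, array([536.39015089, -69.48311904]), 268.8)
seat 40.8 w 56.4 gf 64.4 F [-2.5  0.8  5.3] tcp [536.5 -69.5  17.6]
rel 42.0 w 73.1 gf 0.0 F [-0.1 -0.   0.2] tcp [536.2 -69.2 130. ]
end 42.9 w 72.9 gf 0.0 F [-0.1  1.2  0.1] tcp [ 430.8 -247.8  248.6]
top bracket [25.8 39.3 41.9] (array([548.6, 217.1]), array([23.8, 40.5]), np.float64(179.0))
top jaw [35.1 37.5 39.8] (array([550.1, 277.6]), array([17.8, 58.8]), np.float64(1.9))
top red [24.7 26.9 29.4] (array([541.1, 137.3]), array([49.9, 59.8]), np.float64(178.8))
top blue [24.7 27.1 29.3] (array([546.5, -69.7]), array([48.2, 60. ]), np.float64(4.6))
top brass [23.7 38.4 41.6] (array([548.7,  11.5]), array([23.7, 23.9]), np.float64(177.0))
scene bracket [23.3 37.6 40. ] (array([542.9, 217. ]), array([23.2, 36.6]), np.float64(176.5))
scene jaw [35.3 36.6 38.1] (array([549.7, 277.7]), array([17.4, 59.2]), np.float64(178.8))
scene red [24.3 26.  27.6] (array([541. , 137.3]), array([49.8, 59.7]), np.float64(1.3))
scene blue [24.2 25.9 27.3] (array([546.4, -69.7]), array([49.6, 59.4]), np.float64(177.4))
scene brass [22.4 35.  39.2] (array([546.4,  12.3]), array([22.4, 27.2]), np.float64(151.0))
```

View pics/top1.png

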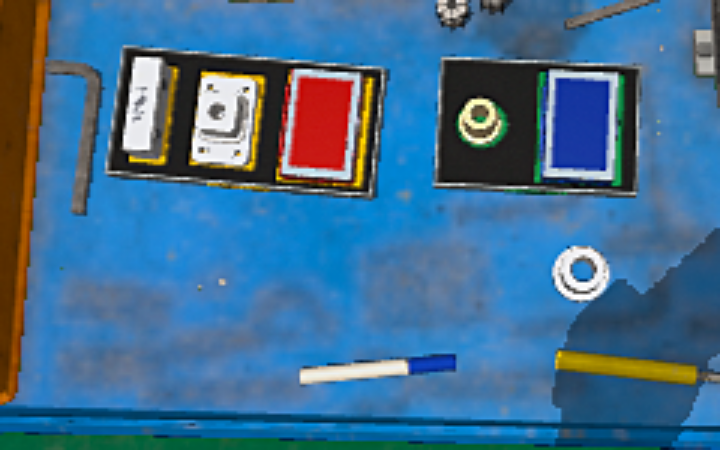

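View pics/scene1.png

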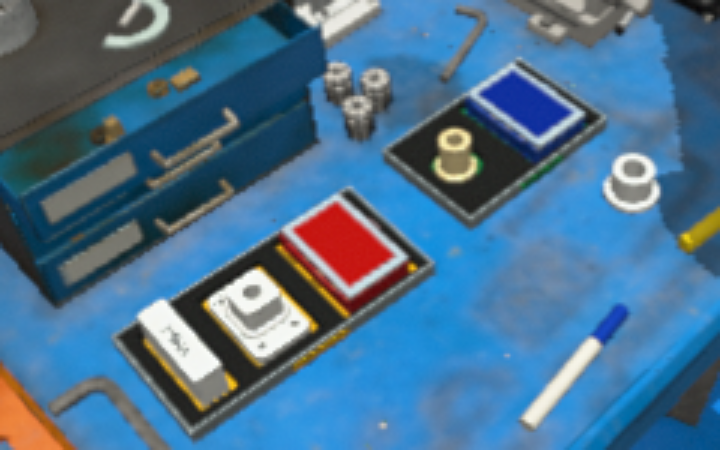

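All five parts are in their pockets with colour showing round each, and the steel bush is untouched. I'll check the tilt of the flat tops, then hand in.

Run:
```python
from act import *
ok=True
for n in('top','scene'):
    W=np.load(n+'1.npz')['W']
    for nm,cx,cy,r,h in(('jaw',549.9,277.6,9,38),('red',541.1,137.3,25,27),('blue',546.4,-69.7,25,27)):
        q=W[(abs(W[...,0]-cx)<34)&(abs(W[...,1]-cy)<r)&(abs(W[...,2]-h)<6)]
        c=np.linalg.lstsq(np.c_[q[:,0]-cx,q[:,1]-cy,np.ones(len(q))],q[:,2],rcond=None)[0]
        print(n,nm,'tilt deg',np.degrees(c[:2]).round(1),'z',c[2].round(1)); ok&=abs(c[2]-h)<2.5 and (abs(np.degrees(c[:1]))<2).all()
if ok: print(robot.close_job())
```

```text
top jaw tilt deg [0.9 2.8] z 37.7
top red tilt deg [-0.  -0.2] z 27.0
top blue tilt deg [ 0.  -0.2] z 27.1
scene jaw tilt deg [ 0.1 -0.2] z 36.7
scene red tilt deg [0.2 0. ] z 26.0
scene blue tilt deg [-0.  -0.2] z 25.8
the job is handed in; nothing more can be done
None
```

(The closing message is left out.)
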